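# Finger test of a springy safety strip

## Task

Test the bent safety strip lying on the bench: with the fingertips, press its yellow tread down lightly beside the green end cap and, keeping it pressed all the way, run along the tread and round the bend to the red end cap, then lift off. Never squash the strip flat or let it spring up on the way, do not shove or lift its rail, and leave the things around it where they are.

Things in the scene. Friction and masses are not known exactly. Their poses are not given: they have to be found in the camera images.
- strip_green_end (a point): point on top of the yellow tread, 14 mm from its green end: the run starts here. The strip is a black rubber profile 28 mm wide with a 20 mm wide yellow tread, top flat and level, 45 mm above the bench when free. Just beyond this end sits a green cap on the rail, 19 mm long, 36 mm wide, its top 29 mm above the bench
- strip_p1 (a point): point on the centre line of the tread, on the first leg, 38 mm on from strip_green_end
- strip_p2 (a point): point on the centre line of the tread, on the first leg, 39 mm on from strip_p1
- strip_bend (a point): point on top of the tread at the bend, where the two straight 130 mm legs' centre lines meet at a 40 degree bend, 39 mm on from strip_p2
- strip_p4 (a point): point on the centre line of the tread, on the second leg, 39 mm past the bend
- strip_p5 (a point): point on the centre line of the tread, on the second leg, 39 mm on from strip_p4
- strip_red_end (a point): point on top of the tread, 14 mm from the tread's red end, 38 mm on from strip_p5: the run ends here. Just beyond sits a red cap on the rail, of the same size as the green one, with a black cable gland. All these points move down with the strip as it is pressed
- strip (a joint): how far the strip is pressed down, m: 0 free, 0.012 fully down; it springs back. The whole strip sinks straight down, level, wherever it is pressed: about 0.7 N starts it, then 0.5 N more per mm. A light press is 3 to 8 mm deep; under 1.5 mm does not count as pressed, over 10.5 mm is squashed flat
- strip_rail: the loose aluminium rail (2 to 3 kg, foot 50 mm wide) that carries the strip, lying on the bench; origin on its underside midway between the two ends, 22 mm from the bend; the bend lies towards its +x, the green end towards +y, the red end towards -y
- collet_a: loose steel collet standing on end near the strip, inside the bend, 25 mm across, 40 mm tall; origin at its underside; leave it alone
- collet_b: loose steel collet standing on end near the strip, outside the bend, 22 mm across, 26 mm tall; origin at its underside; leave it alone
- stone: loose grey whetstone lying near the strip, outside the bend, 33x68x27 mm; origin at its underside; leave it alone

How it is judged:
By the outcome, as a careful person would: the job done as asked, in the order asked, and still so for the second after the job is handed in, with the robot touching nothing.
It also fails if it takes over 42 s, if anything falls off the work surface, if the arm or the gripper's body presses on something with over 40 N, if the wrist force passes 120 N, or if a joint passes its speed limit or range.

## Robot

A 6-joint arm with a two-finger parallel gripper is mounted at the origin on a cart in front of the work surface, level with it; the furniture and walls round the work are solid. World frame = base frame: x ahead of the robot, y to its left, z up, the work surface at z = 0. Lengths are in mm, angles in rad, forces in N, time in s.
With the tool pointing down it reaches from about 350 to 1000 mm from the base axis. Payload 7.1 kg.
Tool frame: the origin (TCP) lies between the finger pads; the fingertips stand 11 mm ahead of it and the grasp point (between the pads) lies 8 mm behind it; x points along the fingers, z is the direction in which the jaws open and shut, and the axes are right-handed (so a half turn about x gives the same grasp; the last joint's range is limited). The gripper opens to 85 mm and grips with 20 to 120 N. Pads are 22 mm wide; open, the fingers measure 114 mm over their backs; the gripper's body (76 mm by 85 mm) begins 54 mm behind the grasp point. The pads swing forward as they close: fully open they stand 13 mm farther back than shut.
Start: joints at [1.232, 0.423, 1.63, -0, 1.089, -0.019], TCP at [196.454, 593.305, 242.319] pointing down, gripper open.
Joint ranges: [-3, 3], [-0.9, 2.11], [0.09, 2.58], [-1.31, 4.45], [0.11, 2.69], [-2.54, 2.54]. Speed limits (rad/s): [2.39, 2.39, 3.01, 3.14, 3.14, 3.14].

## Interface

Orientations are given as a unit quaternion [w, x, y, z].
In Python, from rig import readout, eyes, order gives the robot as it stands.
- The arm moves only by the tool arm_command, never from a script. Its argument "increments" is a list of rows, each an object with "angular": the turn, a rotation vector about the tool's x, y, z in units of 5 degrees (1.0 is 5 degrees), a list of three; "delta_pos": the shift along the tool's x, y, z in mm, a list of three; "jaw": the opening, from -1 (shut) to 1 (fully open). In form: [{"angular": [wx, wy, wz], "delta_pos": [dx, dy, dz], "jaw": jaw}, ...]. A call has 1 to 12 rows; each row shifts and turns the commanded pose from where the row before left it, along the tool's axes as they then stand; what a row does not reach is not made up. A row lasts 1/12 s, in which the tool goes at most 41.7 mm and 7.16 degrees, less where a joint would pass 70% of its speed; a pose out of reach is approached as far as the arm can. A call is refused whole if a number of a shift passes 41.7 or a number of a turn 1, either way. A call with a gripper value outside its range is refused whole. The fingers move at their own pace and stop on an object; the grip force is fixed at half the most. Time passes only in rows, so rows that do not move let the fingers close. It gives the time, the measured TCP pose, the force and the opening at its end, in the units of the state.
- readout.get_obs(): the state, without advancing time (a new reading comes with each control period).
- eyes.capture(name): name is "scene" or "top" or "wrist"; returns a dict with "pixels" (400x640x3 uint8, blue, green, red), "intrinsics" (3x3 intrinsics, pixels), "D" ([k1, k2, p1, p2, k3] as OpenCV has them; the pictures are not rectified), "R" (3x3) and "t" (3): a world point X has camera coordinates R X + t. Camera axes: x right, y down, z forward; pixel columns grow to the right and rows downward; lengths in mm; the calibration is good to about 2 mm. A picture is of the moment at which its call begins. There is no depth.
- order.finish_job(): hands the job in, once; it reports no verdict.
The state is a dict: "t": time; "joint_pos": joint angles; "dq": joint speeds; "effort": joint torques, N m; "tcp_pos": TCP position; "ee_rot": TCP orientation; "ft_force": force on the tool from outside, world axes, zero at the start; "moment": the same for the moment, N m; "grip_width": finger opening in mm.
Only numpy, scipy, OpenCV 4.12 (cv2) and the standard library are available. Lean on these libraries where they do the work, as an engineer would, in place of code of your own. Each camera call takes 0.05 s, during which the arm holds its last target.

## Working session

There is one attempt and no reset: what is moved stays moved. The work goes in short steps, Python scripts to look and compute and a tool call to move; the robot and the scene stay as the last step left them, time stands still between calls to the robot, and variables do not carry over. Pictures are saved under pics/ and viewed, and the job is handed in when it is done.

Besides the shell and the picture viewer there is one more tool, called after "Emit:" as name(argument=value, ...), one argument or row to a line, values as JSON. arm_command: Moves the arm, as the interface text tells. Its arguments: {"type":"object","properties":{"increments":{"type":"array"}},"required":["increments"]}

```bash
mkdir -p pics; ls
python3 - <<'E'
from rig import readout, eyes
import cv2
o=readout.get_obs(); print(o)
for n in ["scene","top","wrist"]:
    c=eyes.capture(n); cv2.imwrite(f"pics/{n}0.png",c["pixels"]); print(n,c["intrinsics"],c["D"],c["R"],c["t"])
E
```

```text
pics
{'t': 0.0, 'joint_pos': array([ 1.23201685e+00,  4.23892532e-01,  1.63073860e+00,  1.50521829e-05,
        1.08861638e+00, -1.89612559e-02]), 'dq': array([ 0.00104601,  0.00014159, -0.00093834, -0.0010889 ,  0.00045629,
       -0.00213183]), 'effort': array([ 4.39581272e-04, -5.57393539e+01, -2.81740093e+01,  1.55567710e-05,
        7.25262420e-03,  3.84390034e-06]), 'tcp_pos': array([196.25700105, 592.7907413 , 241.49432375]), 'ee_rot': array([ 0.57275296, -0.41433413,  0.57371978,  0.41367486]), 'ft_force': array([ 0.14598986, -0.65629635, -0.48881127]), 'moment': array([-0.02348118, -0.04029498, -0.01810826]), 'grip_width': 85.12273989381522}
scene [[440.81532444   0.         329.74484333]
 [  0.         440.81532444 199.99447105]
 [  0.           0.           1.        ]] [0.02827856 0.         0.         0.         0.        ] [[ 0.77364648 -0.63360746 -0.00356505]
 [-0.38794933 -0.4692298  -0.79329611]
 [ 0.5009655   0.6151138  -0.60882557]] [-430.20897337  303.05094367  602.82993875]
top [[399.3663383    0.         319.33649864]
 [  0.         399.3663383  198.08442257]
 [  0.           0.           1.        ]] [-0.07643381  0.          0.          0.          0.        ] [[-0.02953085 -0.99938377 -0.01897414]
 [-0.99769533  0.03063047 -0.06054595]
 [ 0.06108983  0.01714244 -0.99798505]] [ 88.94965222 553.91837933 863.37166597]
wrist [[313.86388575   0.         321.24822446]
 [  0.         313.86388575 195.55182838]
 [  0.           0.           1.        ]] [0.00182847 0.         0.         0.         0.        ] [[ 0.3151975   0.94902505 -0.00141058]
 [ 0.90092675 -0.29875487  0.31476423]
 [ 0.29829772 -0.10048372 -0.94916884]] [-624.16592197  -40.37663468  381.25443859]
```

View pics/scene0.png

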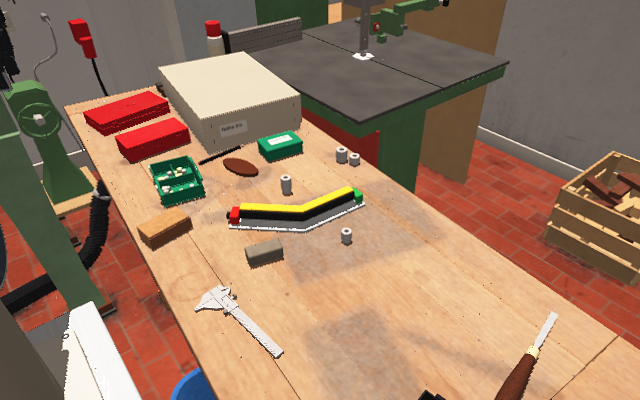

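View pics/top0.png

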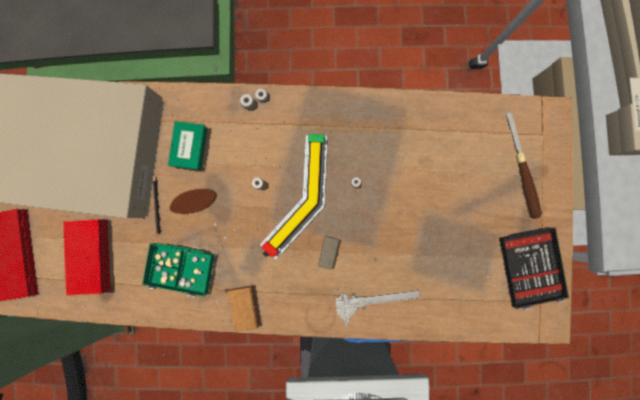

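View pics/wrist0.png

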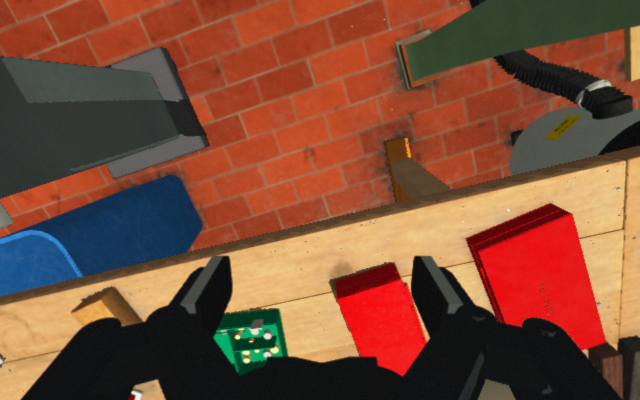

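The top view shows the strip: green cap at about (316,138), bend at about (316,204) and red cap at about (270,249). Collets are at (258,184) and (356,183), and the stone is at (329,252). The scene view shows the same layout. Next I'll measure the tread.

```bash
cat > h.py <<'E'
import numpy as np, cv2
from rig import readout, eyes, order
def ray(c,uv):
    p=cv2.undistortPoints(np.array(uv,float).reshape(-1,1,2),c["intrinsics"],c["D"]).reshape(-1,2)
    d=np.c_[p,np.ones(len(p))]@c["R"]; o=-c["R"].T@c["t"]; return o,d
def plane(c,uv,z):
    o,d=ray(c,uv); s=(z-o[2])/d[:,2]; return o+d*s[:,None]
E
python3 - <<'E'
from h import *
from scipy.spatial.transform import Rotation as R
o=readout.get_obs(); q=o['ee_rot']; print(R.from_quat([*q[1:],q[0]]).as_matrix().round(4))
for n in ["top","scene"]:
    c=eyes.capture(n); im=c["pixels"]; h=cv2.cvtColor(im,cv2.COLOR_BGR2HSV)
    m=cv2.inRange(h,(24,150,100),(34,255,255)); 
    k,l,s,_=cv2.connectedComponentsWithStats(m); i=1+s[1:,4].argmax(); m=(l==i)
    v,u=np.nonzero(m); P=plane(c,np.c_[u,v],45)
    print(n,s[i],P.min(0),P.max(0))
    # split into legs: two line fit (k-lines)
    X=P[:,:2]
    # initial: by far ends
    a=X[X[:,0].argmax()];b=X[X[:,1].argmax()];
    mid=(a+b)/2;dv=(b-a)/np.linalg.norm(b-a);nn=np.array([-dv[1],dv[0]])
    t=(X-mid)@dv; L=[]
    for sg in(1,-1):
        Y=X[(t*sg>20)&(t*sg<105)]
        vx,vy,x0,y0=cv2.fitLine(Y.astype(np.float32),cv2.DIST_L2,0,.01,.01).ravel()
        d=np.array([vx,vy])*np.sign(np.array([vx,vy])@dv)*sg; p=np.array([x0,y0]); 
        w=(X[t*sg>20]-p)@np.array([-d[1],d[0]]);L.append((p,d)); print("dir",d,np.degrees(np.arctan2(d[1],d[0])),"width",np.ptp(w))
    A=np.c_[L[0][1],-L[1][1]]; s_=np.linalg.solve(A,L[1][0]-L[0][0]); B=L[0][0]+s_[0]*L[0][1]
    print("bend",B,"ends",[ (B+d*((X[t*sg>20]-B)@d).max()).round(1) for (p,d),sg in zip(L,(1,-1))],[((X[t*sg>20]-B)@d).max().round(1) for (p,d),sg in zip(L,(1,-1))])
    big=cv2.resize(im[120:270,200:400],None,fx=4,fy=4,interpolation=cv2.INTER_NEAREST); cv2.imwrite(f"pics/{n}1.png",big[:600,:800])
E
```

```text
[[-4.000e-04 -9.493e-01  3.144e-01]
 [-1.200e-03  3.144e-01  9.493e-01]
 [-1.000e+00  0.000e+00 -1.300e-03]]
top [ 270  142   51  106 1169] [453.15412896  66.81017035  45.        ] [676.53085052 179.71529961  45.        ]
dir [-0.70672345  0.70748991] 134.96894761552178 width 22.348667401497828
dir [ 0.99886489 -0.04763305] -2.7302057547102287 width 24.111383846352034
bend [549.57220452  84.75756682] ends [array([459.2, 175.2]), array([676.4,  78.7])] [np.float64(127.9), np.float64(127.0)]
scene [240 186 113  26 679] [451.7013305   63.67825087  45.        ] [672.44410839 174.72957171  45.        ]
dir [-0.70480388  0.7094022 ] 134.8137022773515 width 19.77440734408806
dir [ 0.99830306 -0.05823278] -3.338380850792804 width 19.454394147616537
bend [546.28908024  80.33550853] ends [array([456.9, 170.3]), array([672.7,  73. ])] [np.float64(126.8), np.float64(126.6)]
```

View pics/top1.png

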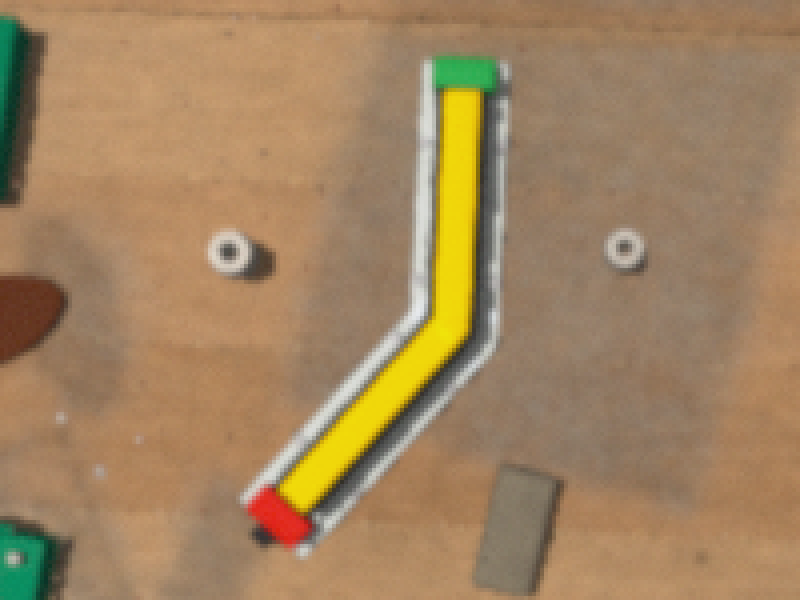

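Emit:
arm_command(
  increments=[
    {"angular": [0, 0, 0], "delta_pos": [0, -15, -11], "jaw": -1},
    {"angular": [0, 0, 0], "delta_pos": [0, -30, -22], "jaw": -1},
    {"angular": [0, 0, 0], "delta_pos": [0, -30, -22], "jaw": -1},
    {"angular": [0, 0, 0], "delta_pos": [0, -30, -22], "jaw": -1},
    {"angular": [0, 0, 0], "delta_pos": [0, -30, -22], "jaw": -1},
    {"angular": [0, 0, 0], "delta_pos": [0, -30, -22], "jaw": -1},
    {"angular": [0, 0, 0], "delta_pos": [0, -30, -22], "jaw": -1},
    {"angular": [0, 0, 0], "delta_pos": [0, -30, -22], "jaw": -1},
    {"angular": [0, 0, 0], "delta_pos": [0, -30, -22], "jaw": -1},
    {"angular": [0, 0, 0], "delta_pos": [0, -30, -22], "jaw": -1},
    {"angular": [0, 0, 0], "delta_pos": [0, -30, -22], "jaw": -1},
    {"angular": [0, 0, 0], "delta_pos": [0, -30, -22], "jaw": -1},
  ],
)

```text
t: 1.25
tcp_pos: [444.9, 242.2, 242.4]
ee_rot: [0.573, -0.414, 0.573, 0.414]
ft_force: [0.1, 0.4, -0.2]
grip_width: 0.1
```

Emit:
arm_command(
  increments=[
    {"angular": [0, 0, 0], "delta_pos": [0, -30, -22], "jaw": -1},
    {"angular": [0, 0, 0], "delta_pos": [0, -30, -22], "jaw": -1},
    {"angular": [0, 0, 0], "delta_pos": [0, -30, -22], "jaw": -1},
    {"angular": [0, 0, 0], "delta_pos": [0, -30, -22], "jaw": -1},
    {"angular": [0, 0, 0], "delta_pos": [0, -15, -11], "jaw": -1},
    {"angular": [0, 0, 0], "delta_pos": [0, 0, 0], "jaw": -1},
    {"angular": [0, 0, 0], "delta_pos": [0, 0, 0], "jaw": -1},
    {"angular": [0, 0, 0], "delta_pos": [0, 0, 0], "jaw": -1},
  ],
)

```text
t: 1.92
tcp_pos: [540.6, 108.1, 242.1]
ee_rot: [0.573, -0.414, 0.574, 0.414]
ft_force: [-0.0, 0.5, 0.2]
grip_width: 0.4
```

Run:
```python
from h import *
from scipy.spatial.transform import Rotation as R
o=readout.get_obs(); print(o['tcp_pos'],o['ft_force'],o['grip_width'],abs(o['dq']).max(),o['joint_pos'])
q=o['ee_rot']; print(R.from_quat([*q[1:],q[0]]).as_matrix().round(4))
c=eyes.capture("wrist"); cv2.imwrite("pics/w1.png",c["pixels"])
```

```text
[540.63919286 108.14978392 242.10006096] [-0.01366532  0.49180178  0.24792983] 0.36721243721054386 0.02191879301396987 [ 1.75735521e-01  3.16319846e-01  1.79364131e+00  2.52407586e-04
  1.03254416e+00 -1.07495681e+00]
[[-9.000e-04 -9.492e-01  3.148e-01]
 [ 1.000e-04  3.148e-01  9.492e-01]
 [-1.000e+00  9.000e-04 -2.000e-04]]
```

View pics/w1.png

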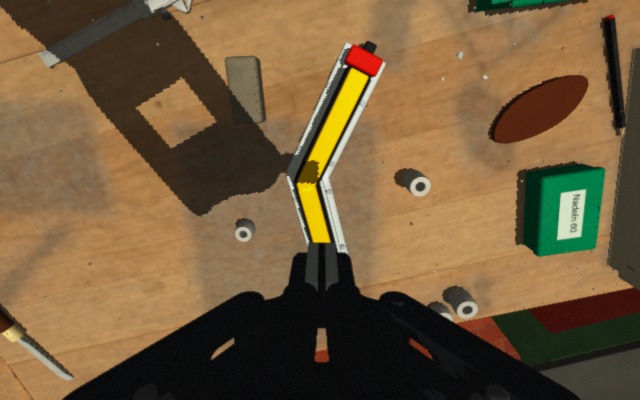

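The wrist view shows the red end at about (363,62) and the bend at about (310,182). The fingers hide the green part of the strip. I'll measure the bend and second leg here and check against the other views.

Run:
```python
from h import *
c=eyes.capture("wrist"); h=cv2.cvtColor(c["pixels"],cv2.COLOR_BGR2HSV)
m=cv2.inRange(h,(22,140,40),(36,255,255)); l=cv2.connectedComponents(m)[1]; k,l,s,_=cv2.connectedComponentsWithStats(m); i=1+s[1:,4].argmax(); v,u=np.nonzero(l==i)
print(s[i]); X=plane(c,np.c_[u,v],45)[:,:2]
print("cam",-c["R"].T@c["t"])
def fit(sel):
    vx,vy,x0,y0=cv2.fitLine(X[sel].astype(np.float32),cv2.DIST_L2,0,.01,.01).ravel(); return np.array([x0,y0]),np.array([vx,vy])
A=fit((v>80)&(v<155)); B=fit((v>200)&(v<235))
for p,d in (A,B): print(p,d,np.degrees(np.arctan2(d[1],d[0])))
s_=np.linalg.solve(np.c_[A[1],-B[1]],B[0]-A[0]); b=A[0]+s_[0]*A[1]; print("bend",b)
d=A[1]*np.sign(A[1][1]); t=(X-b)@d; print("end",t.max(),b+d*t.max())
w=(X-A[0])@[-d[1],d[0]]; print("width",np.ptp(w[(v>80)&(v<155)]))
```

```text
[ 295   68   74  176 3722]
cam [463.67303612 134.13331532 374.33225381]
[492.5515 141.6721] [ 0.69503146 -0.7189793 ] -45.970272
[589.3531  83.8548] [0.99997747 0.00671669] 0.38484073
bend [548.707    83.58179]
end 129.5148370848783 [458.69008337 176.7002739 ]
width 23.678024827491285
```

Emit:
arm_command(
  increments=[
    {"angular": [0, 0, 0], "delta_pos": [10, -20, 2], "jaw": -1},
    {"angular": [0, 0, 0], "delta_pos": [10, -28, 3], "jaw": -1},
    {"angular": [0, 0, 0], "delta_pos": [10, -30, 4], "jaw": -1},
    {"angular": [0, 0, 0], "delta_pos": [10, -28, 3], "jaw": -1},
    {"angular": [0, 0, 0], "delta_pos": [0, -16, 2], "jaw": -1},
    {"angular": [0, 0, 0], "delta_pos": [0, 0, 0], "jaw": -1},
    {"angular": [0, 0, 0], "delta_pos": [0, 0, 0], "jaw": -1},
    {"angular": [0, 0, 0], "delta_pos": [0, 0, 0], "jaw": -1},
  ],
)

```text
t: 2.68
tcp_pos: [660.4, 84.1, 202.3]
ee_rot: [0.573, -0.414, 0.573, 0.415]
ft_force: [-0.9, 0.1, 0.5]
grip_width: -0.3
```

Run:
```python
from h import *
c=eyes.capture("wrist"); cv2.imwrite("pics/w2.png",c["pixels"]); h=cv2.cvtColor(c["pixels"],cv2.COLOR_BGR2HSV)
m=cv2.inRange(h,(22,140,40),(36,255,255)); k,l,s,_=cv2.connectedComponentsWithStats(m); i=1+s[1:,4].argmax(); v,u=np.nonzero(l==i)
print(s[i]); X=plane(c,np.c_[u,v],45)[:,:2]
# per-x slices centre & width
for x in range(560,690,10):
    y=X[abs(X[:,0]-x)<2,1]
    if len(y): print(x,(y.min()+y.max())/2,np.ptp(y))
print(X.max(0)); print(readout.get_obs()['tcp_pos'])
```

```text
[ 271    0   59  200 5006]
560 86.14802842860536 21.04452137392441
570 85.24223261975277 21.281575993290133
580 84.60767414494012 21.512251939522216
590 83.3909577707195 21.214639765811015
600 83.01587457063961 21.42530868095227
610 82.04944068746188 21.091381676031034
620 81.50850463783843 21.016090297561988
630 80.50312356296729 20.667155338989588
640 79.77206362747548 20.904196045936203
650 79.19230715604073 20.829503161380174
660 78.29624174677295 20.144759032023316
670 77.56582811223257 21.49819630287439
[676.57860278 132.07663486]
[660.41166735  84.04155747 202.51980645]
```

View pics/w2.png

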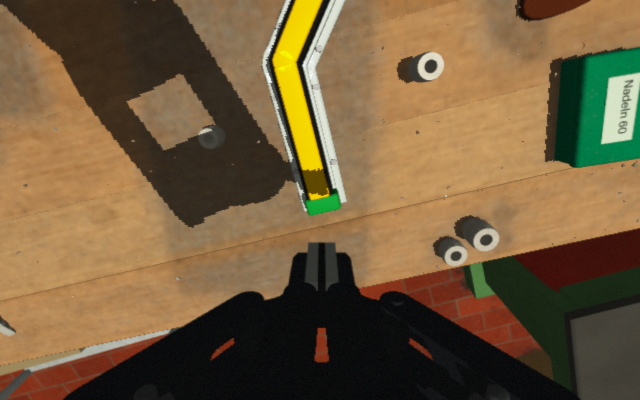

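The wrist view shows the green cap at about (323,203) and leg 1 running up to the bend at about (290,60). I estimate the bend at (548, 84.5), the start at (664, 76) and the end at (465, 166). Next I move above the start and descend.

Emit:
arm_command(
  increments=[
    {"angular": [0, 0, 0], "delta_pos": [10, -2, -2], "jaw": -1},
    {"angular": [0, 0, 0], "delta_pos": [25, -2, -2], "jaw": -1},
    {"angular": [0, 0, 0], "delta_pos": [30, -2, -3], "jaw": -1},
    {"angular": [0, 0, 0], "delta_pos": [30, 0, 0], "jaw": -1},
    {"angular": [0, 0, 0], "delta_pos": [20, 0, 0], "jaw": -1},
    {"angular": [0, 0, 0], "delta_pos": [10, 0, 0], "jaw": -1},
    {"angular": [0, 0, 0], "delta_pos": [5, 0, 0], "jaw": -1},
    {"angular": [0, 0, 0], "delta_pos": [0, 0, 0], "jaw": -1},
    {"angular": [0, 0, 0], "delta_pos": [0, 0, 0], "jaw": -1},
    {"angular": [0, 0, 0], "delta_pos": [0, 0, 0], "jaw": -1},
  ],
)

```text
t: 3.57
tcp_pos: [666.3, 74.8, 74.0]
ee_rot: [0.574, -0.415, 0.572, 0.414]
ft_force: [1.0, -0.5, -0.4]
grip_width: 0.4
```

Run:
```python
from h import *
c=eyes.capture("scene"); im=c["pixels"]; cv2.imwrite("pics/s2.png",cv2.resize(im[130:270,200:400],None,fx=4,fy=4))
for k in range(3):
  o=readout.get_obs(); print(o['tcp_pos'],o['ft_force'])
  c=eyes.capture("wrist")
cv2.imwrite("pics/w3.png",c["pixels"])
```

```text
[666.2080323   74.80641599  73.98944333] [-0.03629078 -0.50398391 -0.24044404]
[666.12704546  74.78004606  73.88700173] [ 0.00710217 -0.52126187 -0.57927697]
[665.93479356  74.76084803  73.66353943] [-0.12761475 -0.81808988 -0.34407272]
```

View pics/s2.png

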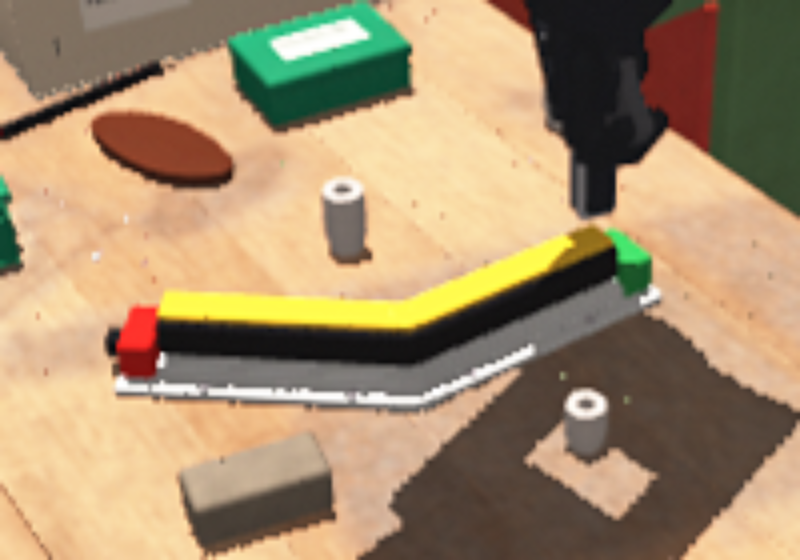

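View pics/w3.png

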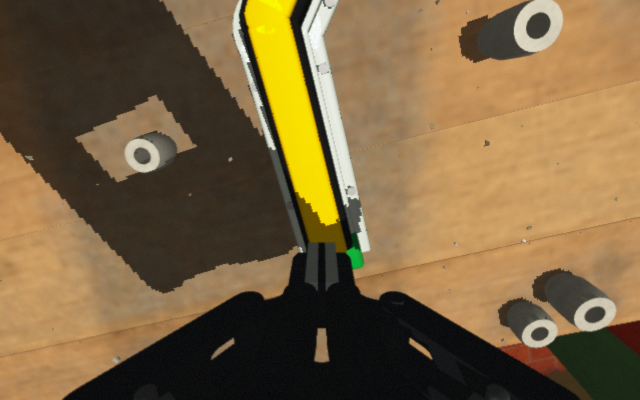

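Emit:
arm_command(
  increments=[
    {"angular": [0, 0, 0], "delta_pos": [4, 1, 0], "jaw": -1},
    {"angular": [0, 0, 0], "delta_pos": [4, 1, 0], "jaw": -1},
    {"angular": [0, 0, 0], "delta_pos": [4, 0, 0], "jaw": -1},
    {"angular": [0, 0, 0], "delta_pos": [3, 0, 0], "jaw": -1},
    {"angular": [0, 0, 0], "delta_pos": [0, 0, 0], "jaw": -1},
    {"angular": [0, 0, 0], "delta_pos": [0, 0, 0], "jaw": -1},
    {"angular": [0, 0, 0], "delta_pos": [0, 0, 0], "jaw": -1},
    {"angular": [0, 0, 0], "delta_pos": [0, 0, 0], "jaw": -1},
  ],
)

```text
t: 4.43
tcp_pos: [663.4, 75.3, 57.4]
ee_rot: [0.573, -0.414, 0.573, 0.414]
ft_force: [-0.6, 0.5, 1.2]
grip_width: -0.2
```

Emit:
arm_command(
  increments=[
    {"angular": [0, 0, 0], "delta_pos": [1, 0, 0], "jaw": -1},
    {"angular": [0, 0, 0], "delta_pos": [1, 0, 0], "jaw": -1},
    {"angular": [0, 0, 0], "delta_pos": [1, 0, 0], "jaw": -1},
    {"angular": [0, 0, 0], "delta_pos": [0, 0, 0], "jaw": -1},
    {"angular": [0, 0, 0], "delta_pos": [0, 0, 0], "jaw": -1},
  ],
)

```text
t: 4.85
tcp_pos: [663.5, 75.3, 54.5]
ee_rot: [0.573, -0.414, 0.573, 0.414]
ft_force: [0.8, 0.1, 1.7]
grip_width: -0.1
```

Emit:
arm_command(
  increments=[
    {"angular": [0, 0, 0], "delta_pos": [1, 0, 0], "jaw": -1},
    {"angular": [0, 0, 0], "delta_pos": [1, 0, 0], "jaw": -1},
    {"angular": [0, 0, 0], "delta_pos": [1, 0, 0], "jaw": -1},
    {"angular": [0, 0, 0], "delta_pos": [0.5, 0, 0], "jaw": -1},
    {"angular": [0, 0, 0], "delta_pos": [0, 0, 0], "jaw": -1},
    {"angular": [0, 0, 0], "delta_pos": [0, 0, 0], "jaw": -1},
  ],
)

```text
t: 5.35
tcp_pos: [663.5, 75.3, 51.0]
ee_rot: [0.573, -0.414, 0.573, 0.414]
ft_force: [0.5, 0.1, 3.1]
grip_width: 0.5
```

Run:
```python
from h import *
c=eyes.capture("scene"); im=c["pixels"]; cv2.imwrite("pics/s3.png",cv2.resize(im[130:270,200:400],None,fx=4,fy=4))
F=[];Z=[]
for k in range(8):
  o=readout.get_obs(); F.append(o['ft_force']);Z.append(o['tcp_pos']); eyes.capture("scene")
print(np.mean(F,0),np.std(F,0),np.mean(Z,0),np.std(Z,0))
```

```text
[1.04237791 0.02079984 3.16793771] [0.51896794 0.43271757 0.41371048] [663.495109    75.29196155  50.96701042] [0.01679411 0.01178484 0.02414961]
```

View pics/s3.png

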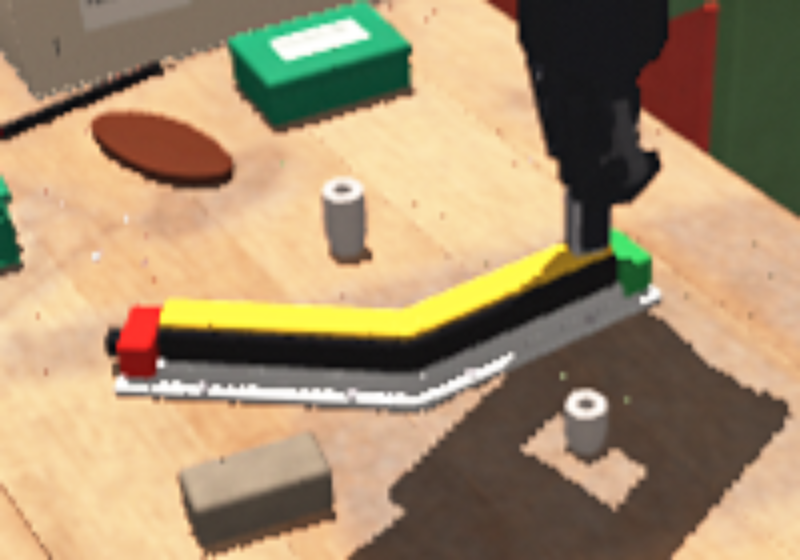

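Depth is about 5 mm at 3.2 N. Starting the run.

Emit:
arm_command(
  increments=[
    {"angular": [0, 0, 0], "delta_pos": [0, 2.5, -0.6], "jaw": -1},
    {"angular": [0, 0, 0], "delta_pos": [0, 4, -1], "jaw": -1},
    {"angular": [0, 0, 0], "delta_pos": [0, 5, -1.2], "jaw": -1},
    {"angular": [0, 0, 0], "delta_pos": [0, 5, -1.2], "jaw": -1},
    {"angular": [0, 0, 0], "delta_pos": [0, 5, -1.2], "jaw": -1},
    {"angular": [0, 0, 0], "delta_pos": [0, 5, -1.2], "jaw": -1},
    {"angular": [0, 0, 0], "delta_pos": [0, 5, -1.2], "jaw": -1},
    {"angular": [0, 0, 0], "delta_pos": [0, 5, -1.2], "jaw": -1},
  ],
)

```text
t: 6.47
tcp_pos: [625.3, 78.5, 50.9]
ee_rot: [0.573, -0.414, 0.573, 0.414]
ft_force: [2.2, -0.6, 3.7]
grip_width: -0.1
```

Emit:
arm_command(
  increments=[
    {"angular": [0, 0, 0], "delta_pos": [0, 5, -1.2], "jaw": -1},
    {"angular": [0, 0, 0], "delta_pos": [0, 5, -1.2], "jaw": -1},
    {"angular": [0, 0, 0], "delta_pos": [0, 5, -1.2], "jaw": -1},
    {"angular": [0, 0, 0], "delta_pos": [0, 5, -1.2], "jaw": -1},
    {"angular": [0, 0, 0], "delta_pos": [0, 5, -1.2], "jaw": -1},
    {"angular": [0, 0, 0], "delta_pos": [0, 5, -1.2], "jaw": -1},
    {"angular": [0, 0, 0], "delta_pos": [0, 5, -1.2], "jaw": -1},
    {"angular": [0, 0, 0], "delta_pos": [0, 5, -1.2], "jaw": -1},
  ],
)

```text
t: 7.13
tcp_pos: [584.4, 81.9, 50.8]
ee_rot: [0.573, -0.414, 0.573, 0.414]
ft_force: [3.0, -0.5, 3.4]
grip_width: -0.1
```

Run:
```python
from h import *
c=eyes.capture("scene"); im=c["pixels"]; cv2.imwrite("pics/s4.png",cv2.resize(im[130:270,200:400],None,fx=4,fy=4))
F=[]
for k in range(4):
  o=readout.get_obs(); F.append(o['ft_force']); eyes.capture("scene")
print(np.mean(F,0),o['tcp_pos'])
```

```text
[-1.55561096  0.55940643  3.57775938] [583.32702588  81.8955234   50.41980309]
```

View pics/s4.png

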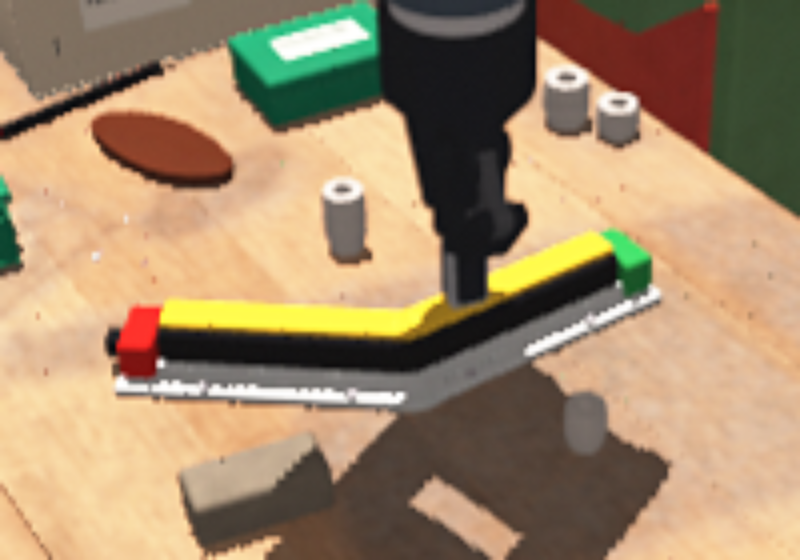

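Emit:
arm_command(
  increments=[
    {"angular": [0, 0, 0], "delta_pos": [0, 3, -0.6], "jaw": -1},
    {"angular": [0, 0, 0], "delta_pos": [0, 5, -1], "jaw": -1},
    {"angular": [0, 0, 0], "delta_pos": [-0.3, 5, -1], "jaw": -1},
    {"angular": [0, 0, 0], "delta_pos": [0, 5, -1], "jaw": -1},
    {"angular": [0, 0, 0], "delta_pos": [0, 5, -1], "jaw": -1},
    {"angular": [0, 0, 0], "delta_pos": [0, 5, -1], "jaw": -1},
    {"angular": [0, 0, 0], "delta_pos": [0, 4, -1], "jaw": -1},
    {"angular": [0, 0, 0], "delta_pos": [0, 3, -0.6], "jaw": -1},
    {"angular": [0, 0, 0], "delta_pos": [0, 0, 0], "jaw": -1},
    {"angular": [0, 0, 0], "delta_pos": [0, 0, 0], "jaw": -1},
  ],
)

```text
t: 8.22
tcp_pos: [548.3, 86.1, 50.9]
ee_rot: [0.573, -0.414, 0.574, 0.414]
ft_force: [-1.3, 2.0, 3.6]
grip_width: 0.2
```

Run:
```python
from h import *
c=eyes.capture("scene"); im=c["pixels"]; cv2.imwrite("pics/s5.png",cv2.resize(im[130:270,200:400],None,fx=4,fy=4))
F=[]
for k in range(4):
  o=readout.get_obs(); F.append(o['ft_force']); eyes.capture("scene")
print(np.mean(F,0),o['tcp_pos'])
c=eyes.capture("wrist");cv2.imwrite("pics/w5.png",c["pixels"])
h=cv2.cvtColor(c["pixels"],cv2.COLOR_BGR2HSV)
m=cv2.inRange(h,(22,140,40),(36,255,255)); k,l,s,_=cv2.connectedComponentsWithStats(m); i=1+s[1:,4].argmax(); v,u=np.nonzero(l==i)
X=plane(c,np.c_[u,v],40)[:,:2]; d=np.array([-.7145,.6997]); n=np.array([-d[1],d[0]]); B=np.array([548,85.])
t=(X-B)@d; w=(X-B)@n
for T in range(10,140,10):
    y=w[abs(t-T)<2]
    if len(y): print(T,(y.min()+y.max())/2,np.ptp(y))
print(t.max())
```

```text
[-2.26909916  0.91984023  3.37088196] [548.51403774  85.99320339  50.7692664 ]
10 -1.6229927094483214 20.57339214108427
20 -1.6896509099787247 20.7558138944502
30 -1.5476171317717444 20.42764392934232
40 -1.52310856114471 20.783333636223823
50 -1.475652513468373 20.68330728374724
60 -1.3781871847562792 20.78732080055812
70 -1.2414111393053595 20.626930823026253
80 -1.3164895440149271 20.765261836817558
90 -1.248609604446706 20.696906738920443
100 -1.2628611590527932 20.47199572732137
110 -1.1204704199662237 20.56759964789908
120 -1.0912589069082976 20.53248736497936
126.75919755652708
```

View pics/s5.png

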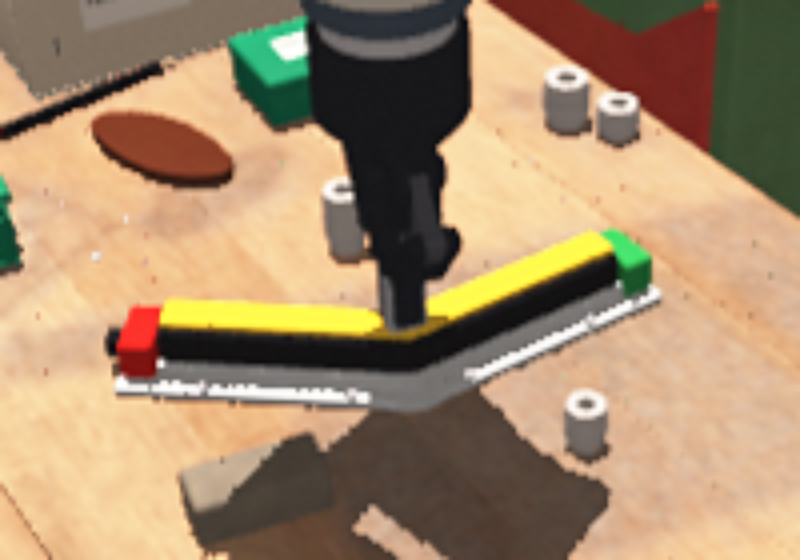

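View pics/w5.png

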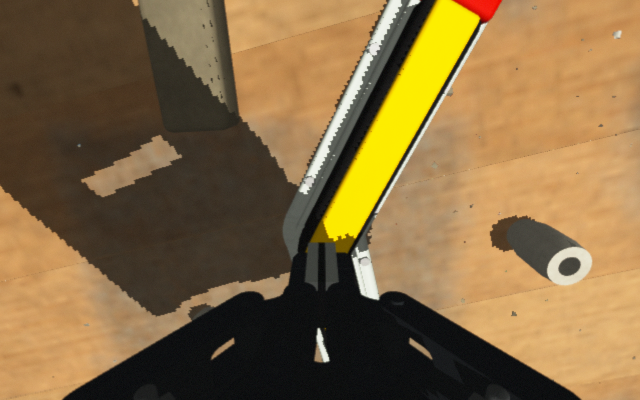

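Emit:
arm_command(
  increments=[
    {"angular": [0, 0, 0], "delta_pos": [0, 3, 1.5], "jaw": -1},
    {"angular": [0, 0, 0], "delta_pos": [0, 4, 2], "jaw": -1},
    {"angular": [0, 0, 0], "delta_pos": [0, 4.65, 2.3], "jaw": -1},
    {"angular": [0, 0, 0], "delta_pos": [0, 4.65, 2.3], "jaw": -1},
    {"angular": [0, 0, 0], "delta_pos": [0, 4.65, 2.3], "jaw": -1},
    {"angular": [0, 0, 0], "delta_pos": [0, 4.65, 2.3], "jaw": -1},
    {"angular": [0, 0, 0], "delta_pos": [0, 4.65, 2.3], "jaw": -1},
    {"angular": [0, 0, 0], "delta_pos": [0, 4.65, 2.3], "jaw": -1},
    {"angular": [0, 0, 0], "delta_pos": [0, 4.65, 2.3], "jaw": -1},
    {"angular": [0, 0, 0], "delta_pos": [0, 4.65, 2.3], "jaw": -1},
  ],
)

```text
t: 9.35
tcp_pos: [513.9, 121.1, 51.1]
ee_rot: [0.573, -0.414, 0.573, 0.414]
ft_force: [1.9, -1.0, 2.5]
grip_width: -0.2
```

Run:
```python
from h import *
c=eyes.capture("scene"); im=c["pixels"]; cv2.imwrite("pics/s6.png",cv2.resize(im[130:270,200:400],None,fx=4,fy=4))
F=[]
for k in range(4):
  o=readout.get_obs(); F.append(o['ft_force']); eyes.capture("scene")
print(np.mean(F,0),o['tcp_pos'])
```

```text
[-1.00191822  1.77510489  3.28665794] [513.53222022 121.06433276  50.96709507]
```

View pics/s6.png

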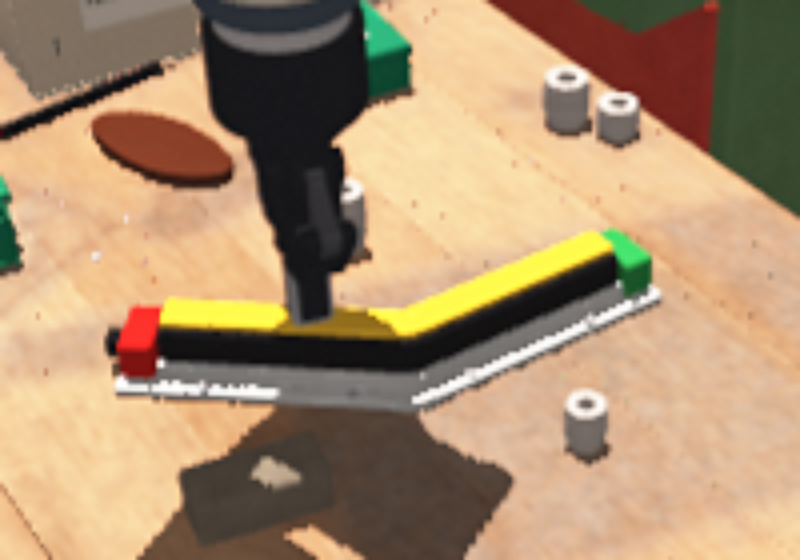

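The scene view shows the fingertips at about (310,318), on the tread between the bend and the red end. Nothing else has moved.

Emit:
arm_command(
  increments=[
    {"angular": [0, 0, 0], "delta_pos": [0, 3, 1.5], "jaw": -1},
    {"angular": [0, 0, 0], "delta_pos": [0, 4.65, 2.3], "jaw": -1},
    {"angular": [0, 0, 0], "delta_pos": [0, 4.65, 2.3], "jaw": -1},
    {"angular": [0, 0, 0], "delta_pos": [0, 4.65, 2.3], "jaw": -1},
    {"angular": [0, 0, 0], "delta_pos": [0, 4.65, 2.3], "jaw": -1},
    {"angular": [0, 0, 0], "delta_pos": [0, 4.65, 2.3], "jaw": -1},
    {"angular": [0, 0, 0], "delta_pos": [0, 4.65, 2.3], "jaw": -1},
    {"angular": [0, 0, 0], "delta_pos": [0, 4.65, 2.3], "jaw": -1},
    {"angular": [0, 0, 0], "delta_pos": [0, 4.65, 2.3], "jaw": -1},
    {"angular": [0, 0, 0], "delta_pos": [0, 4.65, 2.3], "jaw": -1},
  ],
)

```text
t: 10.43
tcp_pos: [478.3, 156.3, 51.1]
ee_rot: [0.573, -0.414, 0.573, 0.414]
ft_force: [1.1, -0.7, 3.8]
grip_width: -0.3
```

Emit:
arm_command(
  increments=[
    {"angular": [0, 0, 0], "delta_pos": [0, 4.65, 2.3], "jaw": -1},
    {"angular": [0, 0, 0], "delta_pos": [0, 4.65, 2.3], "jaw": -1},
    {"angular": [0, 0, 0], "delta_pos": [0, 3.5, 1.8], "jaw": -1},
    {"angular": [0, 0, 0], "delta_pos": [0, 1, 0.5], "jaw": -1},
    {"angular": [0, 0, 0], "delta_pos": [0, 0, 0], "jaw": -1},
    {"angular": [0, 0, 0], "delta_pos": [0, 0, 0], "jaw": -1},
  ],
)

```text
t: 10.93
tcp_pos: [467.2, 167.0, 51.0]
ee_rot: [0.573, -0.414, 0.574, 0.414]
ft_force: [-0.9, 2.0, 3.8]
grip_width: -0.1
```

Run:
```python
from h import *
c=eyes.capture("scene"); im=c["pixels"]; cv2.imwrite("pics/s7.png",cv2.resize(im[130:270,200:400],None,fx=4,fy=4))
F=[]
for k in range(4):
  o=readout.get_obs(); F.append(o['ft_force']); c=eyes.capture("wrist")
cv2.imwrite("pics/w7.png",c["pixels"])
print(np.mean(F,0),o['tcp_pos'])
```

```text
[-1.39356564  1.81468455  2.28548478] [467.43736096 166.71426217  50.99113857]
```

View pics/s7.png

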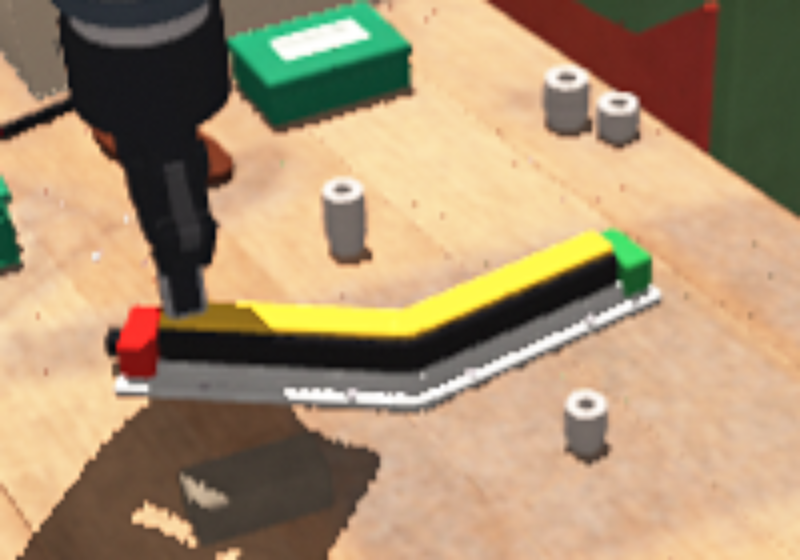

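View pics/w7.png

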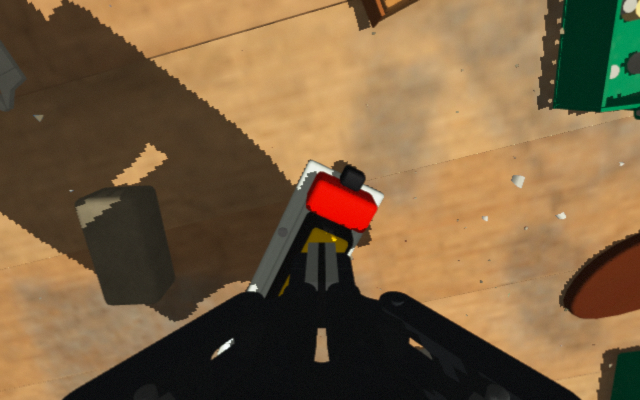

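The fingertips are beside the red cap at about 5 mm depth. I'll nudge 1.5 mm further, then lift straight off.

Emit:
arm_command(
  increments=[
    {"angular": [0, 0, 0], "delta_pos": [0, 1.4, 0.7], "jaw": -1},
    {"angular": [0, 0, 0], "delta_pos": [0, 0, 0], "jaw": -1},
    {"angular": [0, 0, 0], "delta_pos": [0, 0, 0], "jaw": -1},
    {"angular": [0, 0, 0], "delta_pos": [-3, 0, 0], "jaw": -1},
    {"angular": [0, 0, 0], "delta_pos": [-5, 0, 0], "jaw": -1},
    {"angular": [0, 0, 0], "delta_pos": [-10, 0, 0], "jaw": -1},
    {"angular": [0, 0, 0], "delta_pos": [-20, 0, 0], "jaw": -1},
    {"angular": [0, 0, 0], "delta_pos": [-25, 0, 0], "jaw": -1},
    {"angular": [0, 0, 0], "delta_pos": [-25, 0, 0], "jaw": -1},
    {"angular": [0, 0, 0], "delta_pos": [-15, 0, 0], "jaw": -1},
    {"angular": [0, 0, 0], "delta_pos": [0, 0, 0], "jaw": -1},
    {"angular": [0, 0, 0], "delta_pos": [0, 0, 0], "jaw": -1},
  ],
)

```text
t: 12.18
tcp_pos: [467.0, 168.1, 155.3]
ee_rot: [0.574, -0.414, 0.572, 0.414]
ft_force: [0.3, 0.5, -0.5]
grip_width: -0.2
```

Run:
```python
from h import *
o=readout.get_obs(); print(o['t'],o['tcp_pos'],o['ft_force'])
c=eyes.capture("scene"); im=c["pixels"]; cv2.imwrite("pics/s8.png",cv2.resize(im[130:270,200:400],None,fx=4,fy=4))
a=cv2.imread("pics/scene0.png")
def g(im):
    h=cv2.cvtColor(im,cv2.COLOR_BGR2HSV); out=[]
    for lo,hi in (((24,150,100),(34,255,255)),((0,180,100),(8,255,255)),((55,150,60),(85,255,255))):
        m=cv2.inRange(h[180:235,225:370],lo,hi); M=cv2.moments(m,True); out.append((round(M['m10']/M['m00'],2),round(M['m01']/M['m00'],2),M['m00']))
    return out
print(g(a));print(g(im))
```

```text
12.1833 [466.99049035 168.08569419 155.28611416] [ 0.29951356  0.46475008 -0.45684606]
[(71.16, 22.61, 680.0), (9.01, 35.26, 136.0), (132.39, 15.51, 85.0)]
[(77.54, 22.37, 613.0), (9.24, 35.4, 144.0), (132.35, 15.53, 86.0)]
```

View pics/s8.png

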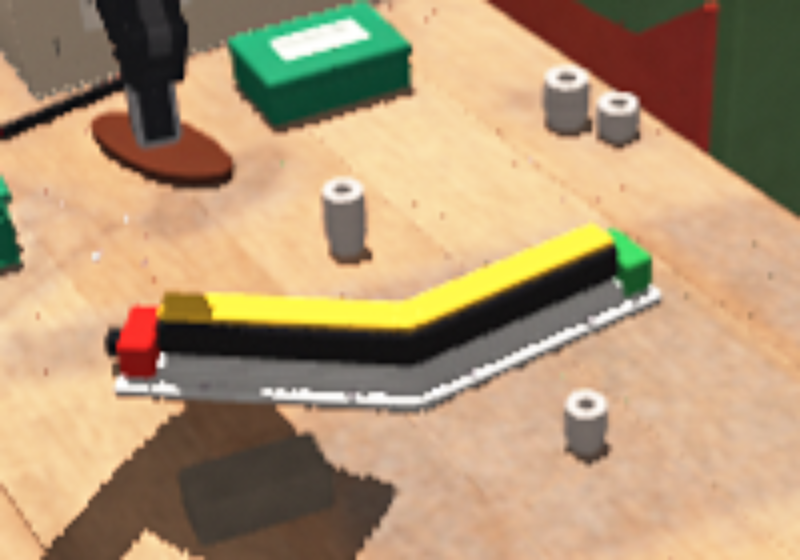

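The strip has sprung back, the rail caps haven't moved and the arm is clear. Handing in.

```bash
python3 -c "
from rig import order; print(order.finish_job())"
```

```text
the job is handed in; nothing more can be done
None
```

The run is done and handed in at about 12.2 s; no verdict was reported. With the jaws shut, I pressed the tread about 5 mm beside the green cap and ran along leg 1, round the bend and along leg 2. I then lifted straight off beside the red cap.

- **Depth and force:** at every stop along the way the depth read 4.9–5.6 mm. Vertical force was mostly 3–4 N. Single readings are noisy by about 0.4 N; one was 2.5 N, and the average at the red end was 2.3 N, although the position there still gave 5.0 mm.
- **After lifting:** the strip was back up and the tool force was about zero. Both cap positions in the scene view were within 0.25 px of the start, and the collets and whetstone look unmoved in that view. The tread colour check differed from the start, which I put down to the gripper's shadow.
- **Disagreements between views:** the scene camera placed the strip about 4–5 mm away from where the top and wrist views put it. I mostly followed the wrist and top views. The red end point also varied by 2–3 mm between measurements, so I used a middle value and then moved 1.5 mm further before lifting.

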